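Lid on the loaded seed jar

ROBOT

A 7-joint arm with a two-finger parallel gripper is mounted at the origin on a cart in front of the work surface, level with it; the furniture and walls round the work are solid. World frame = base frame: x ahead of the robot, y to its left, z up, the work surface at z = 0. Lengths are in m, angles in degrees, forces in N, time in s.
With the tool pointing down it reaches from about 0.35 to 0.9 m from the base axis. Payload 8.1 kg.
Tool frame: the origin (TCP) lies on the centre line of the jaws, within the pads' length; the fingertips stand 11 mm ahead of it and the grasp point (between the pads) lies 8 mm behind it (arm.tcp_to_tips is the distance from the TCP to the fingertips, in m); z points along the fingers, y is the line along which they close (so a half turn about z gives the same grasp; the last joint's range is limited). The gripper opens to 85 mm and grips with 20 to 120 N. Pads are 22 mm wide; open, the fingers measure 114 mm over their backs; the gripper's body (76 mm by 85 mm) begins 54 mm behind the grasp point. The pads swing forward as they close: fully open they stand 13 mm farther back than shut.
Start: joints at [68.491, 24.895, 1.432, 90.138, -0.665, 64.973, -4.303], TCP at [0.168, -0.602, 0.242] pointing down, gripper open.
Joint ranges: [-149.89, 149.89], [-25.12, 119.58], [-72.63, 75.52], [4.76, 147.25], [-75.54, 255.54], [6.69, 114.76], [-157.13, 157.13]. Speed limits (degrees/s): [127.2, 127.2, 172.46, 172.46, 180, 180, 180].

INTERFACE

Orientations are given as [roll, pitch, yaw] about the fixed x, y, z axes, in that order (R = Rz(yaw) Ry(pitch) Rx(roll)).
In Python, from station import arm, eyes, finder gives the robot as it stands.
- The arm moves only by the shell command python3 -m creep 'ROWS'. ROWS is JSON, a list of rows, each an object of numbers: "grip": the opening, from -1 (shut) to 1 (fully open); "tx", "ty", "tz": the shift along the tool's x, y, z in m; "rx", "ry", "rz": the turn, a rotation vector about the tool's x, y, z in rad. A call has exactly 10 rows; each row is the pose to reach, as a shift and turn from the pose commanded when the call began, along the tool's axes at that moment; what a row does not reach only later rows make up. A row lasts 1/10 s, in which the tool goes at most 50 mm and 8.59 degrees, less where a joint would pass 70% of its speed; a pose out of reach is approached as far as the arm can. A call with a gripper value outside its range is refused whole. The fingers move at their own pace and stop on an object; the grip force is fixed at half the most. Time passes only in rows, so rows that repeat a pose let the fingers close, or fill a call up. It gives the time, the measured TCP pose, the force, the opening and the grip force at its end, in the units of the state.
- arm.get_obs(): the state, without advancing time (a new reading comes with each control period).
- eyes.grab_frame(name): name is "scene" or "top"; returns a dict with "image" (480x640x3 uint8, red, green, blue), "z_map" (480x640 float32, m along the optical axis (not along the pixel's ray), 0 where there is no reading), "fx", "fy", "cx", "cy" (pixels), "xyz" and "orientation" of the camera in the world. Camera axes: x right, y up, looking along -z (the intrinsics and any distortion apply to the point x, -y, -z); pixel columns grow to the right and rows downward; lengths in m; the calibration is good to about 2 mm. A picture is of the moment at which its call begins.
- arm.hand_in(): hands the job in; it is judged then, once.
Trained networks look in a picture, given as the dict that the camera call returned (one of the last four; its "shot" number tells which), for a name from the list of things; names that differ only in an ending like _2 or _b are one class to them, and where a whole thing is asked for, a point or a joint stands for the part that bears it (a point fixed in the world has none). Each returns a list of dicts, best first, with "score" (0 to 1); they miss things now and then, are a little off and sometimes report something else, mostly with a low value. They report only what shows in the picture. A call takes as long as a camera call.
- finder.outline_of(picture, query): "pixels" (480x640 bool, what is visible of it) and "location" ([column, row] in pixels, amid what is visible of it).
The state is a dict: "clock": time; "joint_positions": joint angles; "qvel": joint speeds; "joint_torque": joint torques, N m; "ee_pos": TCP position; "orientation": TCP orientation; "ft_force": force on the tool from outside, world axes, zero at the start; "wrist_torque": the same for the moment, N m; "grip_width": finger opening in m; "grasp_force": force on a finger pad.
Only numpy, scipy, OpenCV 4.12 (cv2) and the standard library are available. Lean on these libraries where they do the work, as an engineer would, in place of code of your own. Each camera call takes 0.05 s, during which the arm holds its last target. There are 200 camera calls.

TASK

The two seed vials have been packed away in one of the two open jars; the other jar is empty. Pick up the grey lid from the worktop by its knob and close the jar that holds the vials, so that the lid sits level and flush on the rim all round. Set the lid down rather than dropping it, and leave both jars standing where they are.

Things in the scene. Friction and masses are not known exactly. Their poses are not given: they have to be found in the camera images.
- lid_knob (a point): Grey round lid, loose, right way up, 80-170 g: disc 100 mm wide, 8 thick; under it a dark plug 12 deep, tapering from 80 mm wide to 62 at its foot, on which it lies; on top a black knob 28 mm in diameter, 36 tall. This point: on the knob's axis, 40 mm above the plug's foot, 28 above the disc's underside, 16 below the knob's top; grip here, any yaw. z: up the lid's axis.
- jar_1_mouth (a point): The loaded jar: open round amber glass jar, loose, 0.7 kg, 96 mm in diameter, 85 tall, wall 5 (mouth 86 wide); two seed vials (24 mm in diameter, 62 tall, one white cap, one black) stand in it below the rim. This point: centre of the mouth, level with the rim; z up. With the lid properly on, its knob point is 28 mm straight above this point.
- jar_2_mouth (a point): The empty jar: same shape, size and material as the loaded one, nothing inside; it stays open. This point is the centre of its mouth, level with the rim; z points up.

How it is judged (in metres and radians):
At the end, for the whole second after the job is handed in: The lid sits on the jar with the vials: its axis within 10 mm of the jar's, its disc down on the rim within 4 mm and level with it within about 3 degrees; both jars upright and within 30 mm of where they stood (horizontal distance between lid_knob and jar_1_mouth below 0.01 m and z of lid_knob in the frame of jar_1_mouth between 0.024 and 0.032 m and angle between the z axis of lid_knob and the z axis of jar_1_mouth, either way round below 0.06 rad and angle between lid_knob's own z axis and vertical below 0.17 rad and angle between each of jar_1_mouth, jar_2_mouth's own z axis and vertical below 0.1 rad and distance of each of jar_1_mouth, jar_2_mouth from where it was at the start of the episode below 0.03 m); the robot touches nothing.
It fails at once if a jar is tipped by more than about 20 degrees (angle between any of jar_1_mouth, jar_2_mouth's own z axis and vertical above 0.35 rad).
It fails at once if the lid is dropped onto a jar (let go more than 20 mm above its seat) ((horizontal distance between lid_knob and jar_1_mouth below 0.06 m and z of lid_knob in the frame of jar_1_mouth above 0.048 m and contact force between the fingers and lid below 0.1 N) or (horizontal distance between lid_knob and jar_2_mouth below 0.06 m and z of lid_knob in the frame of jar_2_mouth above 0.048 m and contact force between the fingers and lid below 0.1 N)).
It also fails if it takes over 32 s, if anything falls off the work surface, if the arm or the gripper's body presses on something with over 40 N, if the wrist force passes 120 N, or if a joint passes its speed limit or range.

## Working session

There is one attempt and no reset: what is moved stays moved. The work goes in short steps, Python scripts to look and compute and a shell command to move; the robot and the scene stay as the last step left them, time stands still between calls to the robot, and variables do not carry over. Pictures are saved under pics/ and viewed, at most 10 in all, crops included, and the job is handed in when it is done.

```bash
mkdir -p pics
cat > h.py <<'E'
import numpy as np, cv2
from scipy.spatial.transform import Rotation as R
from station import arm, eyes, finder
def cloud(f):
    v,u=np.mgrid[0:480,0:640]; z=f["z_map"]
    p=np.stack([(u-f["cx"])/f["fx"]*z,-(v-f["cy"])/f["fy"]*z,-z],-1)
    M=R.from_euler('xyz',f["orientation"],degrees=True).as_matrix()
    return p@M.T+np.array(f["xyz"])
E
python3 - <<'E'
from h import *
np.set_printoptions(precision=4,suppress=True)
print(arm.get_obs())
ims=[]
for n in("scene","top"):
    f=eyes.grab_frame(n); print(n,{k:v for k,v in f.items() if k not in("image","z_map")})
    P=cloud(f); im=f["image"][...,::-1].copy()
    for q in("lid_knob","jar_1_mouth","jar_2_mouth"):
        for d in finder.outline_of(f,q)[:3]:
            m=d["pixels"]&(f["z_map"]>0); p=P[m]
            if len(p)==0: print(q,'empty');continue
            c,r=map(int,d["location"])
            print(n,q,round(d["score"],2),(c,r),m.sum(),"med",np.median(p,0),"lo",np.percentile(p,2,0),"hi",np.percentile(p,98,0))
            cv2.putText(im,q[:5]+"%.2f"%d["score"],(c,r),0,.4,(0,0,255),1)
    cv2.imwrite(f"pics/{n}0.png",im)
E
```

```text
{'clock': 0.0, 'joint_positions': array([68.493 , 24.9363,  1.43  , 90.1891, -0.6627, 64.9745, -4.3021]), 'qvel': array([ 0.0566,  0.1043,  0.0842, -0.0691, -0.0505, -0.0048, -0.0031]), 'joint_torque': array([ -0.0007, -67.047 ,   1.0249, -31.6206,   0.0155,   0.0124,
        -0.    ]), 'ee_pos': array([ 0.1682, -0.6014,  0.2415]), 'orientation': array([-179.9088,    0.0097,   15.6268]), 'ft_force': array([-0.0836,  0.7499, -0.767 ]), 'wrist_torque': array([-0.0152,  0.0047, -0.0362]), 'grasp_force': 0.0, 'grip_width': 0.08535259433599825}
scene {'fx': 604.2188900837291, 'fy': 604.2188900837291, 'cx': 319.25062142482216, 'cy': 237.055915091881, 'xyz': array([-0.2014,  0.7705,  0.5712]), 'orientation': array([  66.19  ,    1.4446, -135.5521]), 'shot': 1}
scene lid_knob 0.8 (396, 270) 1196 med [ 0.4438 -0.0867  0.021 ] lo [ 0.4057 -0.1429  0.0006] hi [ 0.4978 -0.049   0.0568]
scene jar_1_mouth 0.61 (363, 223) 1933 med [ 0.6094 -0.1726  0.0572] lo [ 0.5808 -0.2422  0.0029] hi [ 0.673 -0.148  0.086]
scene jar_2_mouth 0.95 (232, 272) 2712 med [0.6146 0.1785 0.0587] lo [0.5893 0.1209 0.0084] hi [0.6816 0.2116 0.0862]
top {'fx': 481.0691907836193, 'fy': 481.0691907836193, 'cx': 337.28567761365287, 'cy': 240.35592638689334, 'xyz': array([ 0.3677, -0.0085,  1.0317]), 'orientation': array([ 10.2117,  -0.1919, -90.4368]), 'shot': 2}
top lid_knob 0.58 (378, 285) 1793 med [ 0.4513 -0.099   0.0209] lo [ 0.4079 -0.1445  0.0032] hi [ 0.4982 -0.0559  0.0573]
top jar_1_mouth 0.95 (427, 200) 1815 med [ 0.6358 -0.2022  0.0413] lo [ 0.582  -0.2428  0.0019] hi [ 0.6726 -0.1523  0.0876]
top jar_2_mouth 0.9 (253, 198) 2092 med [0.6449 0.1661 0.0278] lo [0.5896 0.1146 0.0034] hi [0.6806 0.2048 0.0872]
```

View top.

Run:
```python
from h import *
np.set_printoptions(precision=4,suppress=True)
def circ(p):
    A=np.c_[2*p[:,:2],np.ones(len(p))]; s=np.linalg.lstsq(A,(p[:,:2]**2).sum(1),rcond=None)[0]
    return s[:2],np.sqrt(s[2]+s[:2]@s[:2])
crops=[]
for n in("scene","top"):
    f=eyes.grab_frame(n);P=cloud(f); im=f["image"][...,::-1]
    V=f["z_map"]>0
    def near(c,r,a,b): return V&(np.hypot(P[...,0]-c[0],P[...,1]-c[1])<r)&(P[...,2]>a)&(P[...,2]<b)
    for nm,c in(("L",(.453,-.1)),("A",(.628,-.196)),("B",(.635,.164))):
        if nm=="L":
            p=P[near(c,.07,.052,.07)]; print(n,"knobtop",p.mean(0),np.median(p[:,2]),len(p))
            p=P[near(c,.07,.015,.024)];print("disc",len(p),(p.min(0)+p.max(0))/2,p.max(0)-p.min(0),np.median(p[:,2]))
        else:
            p=P[near(c,.07,.078,.1)]; print(n,nm,"rim",len(p),circ(p),np.median(p[:,2]),(p.min(0)+p.max(0))/2,p.max(0)-p.min(0))
        m=near(c,.06,-.01,.1); r,q=np.where(m); k=im[max(r.min()-10,0):r.max()+10,q.min()-10:q.max()+10]
        crops.append(cv2.resize(k,(260,260),interpolation=cv2.INTER_CUBIC))
cv2.imwrite("pics/c.png",np.vstack([np.hstack(crops[:3]),np.hstack(crops[3:])]))
```

```text
scene knobtop [ 0.4506 -0.0946  0.0559] 0.05621593804821723 89
disc 826 [ 0.4522 -0.097   0.0195] [0.1018 0.1019 0.0088] 0.0206441736536091
scene A rim 352 (array([ 0.6279, -0.1956]), np.float64(0.04530348931238477)) 0.08305615660296392 [ 0.6282 -0.1957  0.0829] [0.0966 0.0981 0.0097]
scene B rim 512 (array([0.6359, 0.1649]), np.float64(0.04529105770465216)) 0.08346574419959873 [0.6355 0.1649 0.0831] [0.0986 0.0959 0.0101]
top knobtop [ 0.4524 -0.0995  0.0566] 0.05677460429939207 144
disc 1516 [ 0.4524 -0.1002  0.0195] [0.0973 0.0973 0.0089] 0.02062109686811897
top A rim 407 (array([ 0.6285, -0.1988]), np.float64(0.04523656121933378)) 0.0848531240944308 [ 0.6287 -0.1988  0.0848] [0.0948 0.0948 0.0136]
top B rim 419 (array([0.6362, 0.1609]), np.float64(0.045270245310814694)) 0.08476900435458457 [0.637 0.161 0.084] [0.0963 0.0948 0.012 ]
```

View pics/c.png

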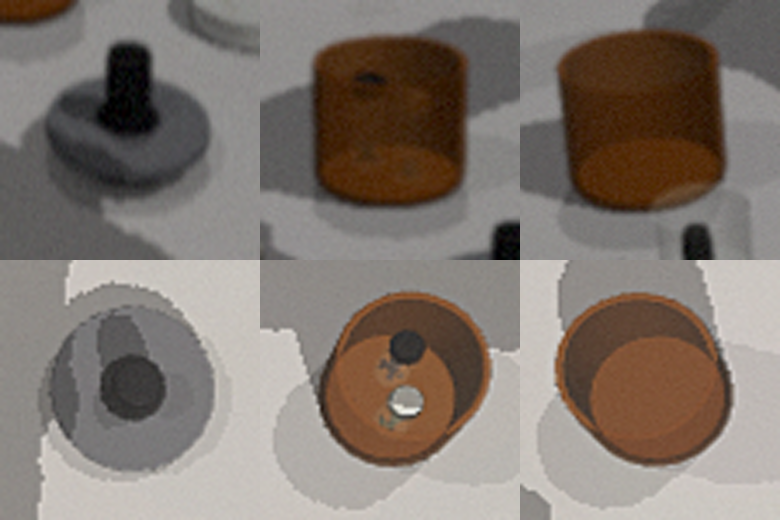

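View pics/scene0.png

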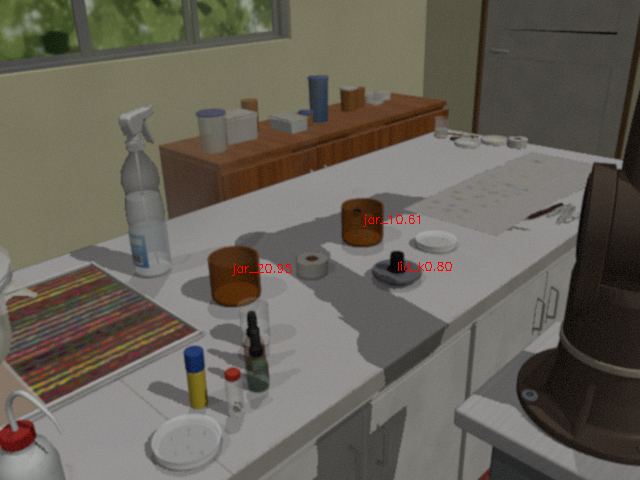

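The white and black caps show inside the jar at (0.628, -0.197), at about (405, 350) and (405, 400) in the crop, so that is the loaded jar. The jar at y = +0.163 is empty, and the lid is at (0.452, -0.0985). I'm moving above the lid.

```bash
python3 -m creep '[{"grip":1,"tx":0.015,"ty":-0.015,"tz":0.0},{"grip":1,"tx":0.04,"ty":-0.04,"tz":0.005},{"grip":1,"tx":0.07,"ty":-0.07,"tz":0.01},{"grip":1,"tx":0.1,"ty":-0.1,"tz":0.02},{"grip":1,"tx":0.13,"ty":-0.13,"tz":0.03},{"grip":1,"tx":0.16,"ty":-0.16,"tz":0.04},{"grip":1,"tx":0.19,"ty":-0.19,"tz":0.05},{"grip":1,"tx":0.22,"ty":-0.22,"tz":0.06},{"grip":1,"tx":0.25,"ty":-0.25,"tz":0.07},{"grip":1,"tx":0.28,"ty":-0.28,"tz":0.08}]'
python3 -m creep '[{"grip":1,"tx":0.03,"ty":-0.03,"tz":0.005},{"grip":1,"tx":0.06,"ty":-0.06,"tz":0.01},{"grip":1,"tx":0.09,"ty":-0.09,"tz":0.015},{"grip":1,"tx":0.11,"ty":-0.11,"tz":0.02},{"grip":1,"tx":0.122,"ty":-0.121,"tz":0.02},{"grip":1,"tx":0.129,"ty":-0.128,"tz":0.02},{"grip":1,"tx":0.129,"ty":-0.128,"tz":0.02},{"grip":1,"tx":0.129,"ty":-0.128,"tz":0.02},{"grip":1,"tx":0.129,"ty":-0.128,"tz":0.02},{"grip":1,"tx":0.129,"ty":-0.128,"tz":0.02}]'
python3 - <<'E'
from h import *
o=arm.get_obs();print(o,arm.tcp_to_tips)
M=R.from_euler('xyz',o['orientation'],degrees=True).as_matrix()
print(M.T@(np.array([.4523,-.0985,.035])-o['ee_pos']))
for n in("scene","top"):
    f=eyes.grab_frame(n);cv2.imwrite(f"pics/{n}1.png",f["image"][...,::-1])
E
```

```text
{'clock': 0.5, 'joint_positions': array([68.49001805, 24.89781762,  1.43072649, 90.13841899, -0.66404349,
       64.97402797, -4.30182115]), 'qvel': array([-0.11623905, -0.01119009,  0.0137883 , -0.08030078, -0.0070186 ,
        0.02907187, -0.04554631]), 'joint_torque': array([-9.26643625e-04, -6.69755459e+01,  1.02316540e+00, -3.16327250e+01,
        1.54206064e-02,  3.51803603e-03,  1.25889272e-05]), 'ee_pos': array([ 0.16839154, -0.60188823,  0.24228738]), 'orientation': array([-1.79998085e+02,  7.43410932e-04,  1.56294175e+01]), 'ft_force': array([-0.62418307, -0.18281591,  0.17637014]), 'wrist_torque': array([-0.01377374,  0.05659446,  0.02913979]), 'grasp_force': 0.0, 'grip_width': 0.08559466162187762} 0.011
[ 0.40903344 -0.40827921  0.20729572]invalid input at $[0]: expected keys grip, tx, ty, tz, rx, ry, rz
invalid input at $[0]: expected keys grip, tx, ty, tz, rx, ry, rz
```

View pics/scene1.png

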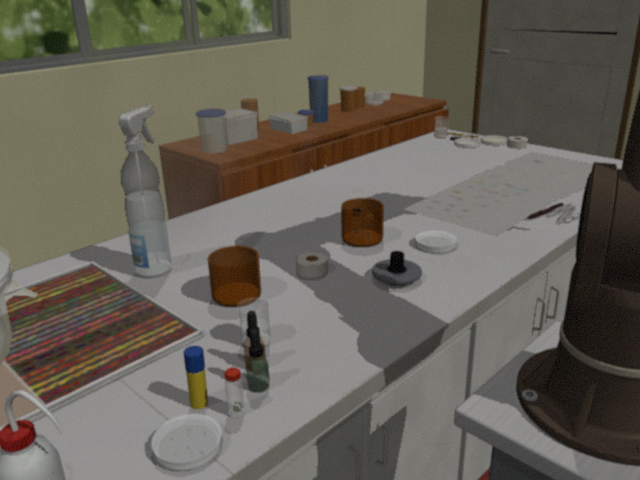

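The rows were refused because every key is required, so the scene is unchanged. I'm resending with all keys.

```bash
python3 -m creep '[{"grip":1,"tx":0.015,"ty":-0.015,"tz":0.0,"rx":0,"ry":0,"rz":0},{"grip":1,"tx":0.04,"ty":-0.04,"tz":0.005,"rx":0,"ry":0,"rz":0},{"grip":1,"tx":0.07,"ty":-0.07,"tz":0.01,"rx":0,"ry":0,"rz":0},{"grip":1,"tx":0.1,"ty":-0.1,"tz":0.02,"rx":0,"ry":0,"rz":0},{"grip":1,"tx":0.13,"ty":-0.13,"tz":0.03,"rx":0,"ry":0,"rz":0},{"grip":1,"tx":0.16,"ty":-0.16,"tz":0.04,"rx":0,"ry":0,"rz":0},{"grip":1,"tx":0.19,"ty":-0.19,"tz":0.05,"rx":0,"ry":0,"rz":0},{"grip":1,"tx":0.22,"ty":-0.22,"tz":0.06,"rx":0,"ry":0,"rz":0},{"grip":1,"tx":0.25,"ty":-0.25,"tz":0.07,"rx":0,"ry":0,"rz":0},{"grip":1,"tx":0.28,"ty":-0.28,"tz":0.08,"rx":0,"ry":0,"rz":0}]'
python3 -m creep '[{"grip":1,"tx":0.03,"ty":-0.03,"tz":0.005,"rx":0,"ry":0,"rz":0},{"grip":1,"tx":0.06,"ty":-0.06,"tz":0.01,"rx":0,"ry":0,"rz":0},{"grip":1,"tx":0.09,"ty":-0.09,"tz":0.015,"rx":0,"ry":0,"rz":0},{"grip":1,"tx":0.11,"ty":-0.11,"tz":0.02,"rx":0,"ry":0,"rz":0},{"grip":1,"tx":0.122,"ty":-0.121,"tz":0.02,"rx":0,"ry":0,"rz":0},{"grip":1,"tx":0.129,"ty":-0.128,"tz":0.02,"rx":0,"ry":0,"rz":0},{"grip":1,"tx":0.129,"ty":-0.128,"tz":0.02,"rx":0,"ry":0,"rz":0},{"grip":1,"tx":0.129,"ty":-0.128,"tz":0.02,"rx":0,"ry":0,"rz":0},{"grip":1,"tx":0.129,"ty":-0.128,"tz":0.02,"rx":0,"ry":0,"rz":0},{"grip":1,"tx":0.129,"ty":-0.128,"tz":0.02,"rx":0,"ry":0,"rz":0}]'
python3 - <<'E'
from h import *
np.set_printoptions(precision=4,suppress=True)
o=arm.get_obs();print(o)
M=R.from_euler('xyz',o['orientation'],degrees=True).as_matrix()
print(M.T@(np.array([.4523,-.0985,.035])-o['ee_pos']))
a=[eyes.grab_frame(n)["image"][...,::-1] for n in("scene","top")]
cv2.imwrite("pics/s2.png",np.hstack([a[0][100:400,250:550],a[1][150:450,250:550]]))
E
```

```text
clock: 1.6
ee_pos: [0.3634, -0.2554, 0.1623]
orientation: [180.0, -0.0, 15.6]
ft_force: [0.8, -0.1, -0.1]
grip_width: 0.0854
grasp_force: 0.0
clock: 2.6
ee_pos: [0.4519, -0.0998, 0.1424]
orientation: [180.0, 0.0, 15.5]
ft_force: [-0.3, -0.9, -0.3]
grip_width: 0.0853
grasp_force: 0.0
{'clock': 2.6, 'joint_positions': array([ 17.0133,  17.8449, -13.774 , 118.1816,   5.9947,  44.6159,
       -74.8703]), 'qvel': array([-0.1219,  0.2125, -0.2521, -0.0194, -0.0076,  0.0665, -0.1061]), 'joint_torque': array([ -0.1255, -49.5116,  -1.8105, -24.4059,   0.0113,   0.0029,
         0.0117]), 'ee_pos': array([ 0.4519, -0.0998,  0.1424]), 'orientation': array([179.98  ,   0.0107,  15.5264]), 'ft_force': array([-0.2723, -0.8565, -0.2769]), 'wrist_torque': array([ 0.0257, -0.0131,  0.0004]), 'grasp_force': 0.0, 'grip_width': 0.08534846335173857}
[ 0.0007 -0.0012  0.1074]
```

View pics/s2.png

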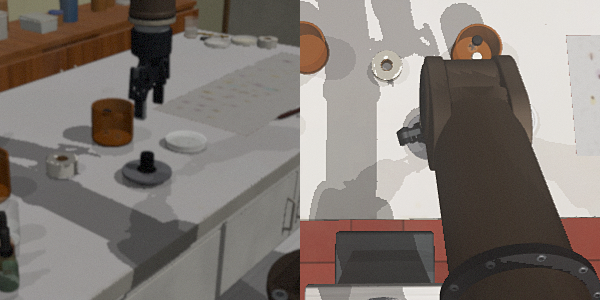

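The gripper hangs open above the knob, at about (148, 90) over (147, 160) in the scene crop, with the way down clear. I'm descending and closing.

```bash
python3 -m creep '[{"grip":1,"tx":0.001,"ty":-0.001,"tz":0.01,"rx":0,"ry":0,"rz":0},{"grip":1,"tx":0.001,"ty":-0.001,"tz":0.025,"rx":0,"ry":0,"rz":0},{"grip":1,"tx":0.001,"ty":-0.001,"tz":0.042,"rx":0,"ry":0,"rz":0},{"grip":1,"tx":0.001,"ty":-0.001,"tz":0.06,"rx":0,"ry":0,"rz":0},{"grip":1,"tx":0.001,"ty":-0.001,"tz":0.075,"rx":0,"ry":0,"rz":0},{"grip":1,"tx":0.001,"ty":-0.001,"tz":0.088,"rx":0,"ry":0,"rz":0},{"grip":1,"tx":0.001,"ty":-0.001,"tz":0.098,"rx":0,"ry":0,"rz":0},{"grip":1,"tx":0.001,"ty":-0.001,"tz":0.104,"rx":0,"ry":0,"rz":0},{"grip":1,"tx":0.001,"ty":-0.001,"tz":0.106,"rx":0,"ry":0,"rz":0},{"grip":1,"tx":0.001,"ty":-0.001,"tz":0.106,"rx":0,"ry":0,"rz":0}]'
python3 -m creep '[{"grip":0.3,"tx":0,"ty":0,"tz":0,"rx":0,"ry":0,"rz":0},{"grip":0,"tx":0,"ty":0,"tz":0,"rx":0,"ry":0,"rz":0},{"grip":-0.2,"tx":0,"ty":0,"tz":0,"rx":0,"ry":0,"rz":0},{"grip":-0.4,"tx":0,"ty":0,"tz":0,"rx":0,"ry":0,"rz":0},{"grip":-0.6,"tx":0,"ty":0,"tz":0,"rx":0,"ry":0,"rz":0},{"grip":-1,"tx":0,"ty":0,"tz":0,"rx":0,"ry":0,"rz":0},{"grip":-1,"tx":0,"ty":0,"tz":0,"rx":0,"ry":0,"rz":0},{"grip":-1,"tx":0,"ty":0,"tz":0,"rx":0,"ry":0,"rz":0},{"grip":-1,"tx":0,"ty":0,"tz":0,"rx":0,"ry":0,"rz":0},{"grip":-1,"tx":0,"ty":0,"tz":0,"rx":0,"ry":0,"rz":0}]'
```

```text
clock: 3.7
ee_pos: [0.4531, -0.0976, 0.0362]
orientation: [-180.0, 0.0, 15.6]
ft_force: [-0.5, -0.2, -0.7]
grip_width: 0.0855
grasp_force: 0.0
clock: 4.7
ee_pos: [0.4533, -0.0977, 0.0368]
orientation: [180.0, -0.0, 15.6]
ft_force: [-1.4, 0.2, 5.5]
grip_width: 0.0266
grasp_force: 58.6
```

```bash
python3 -m creep '[{"grip":-1,"tx":0,"ty":0,"tz":-0.005,"rx":0,"ry":0,"rz":0},{"grip":-1,"tx":0,"ty":0,"tz":-0.015,"rx":0,"ry":0,"rz":0},{"grip":-1,"tx":0,"ty":0,"tz":-0.03,"rx":0,"ry":0,"rz":0},{"grip":-1,"tx":0,"ty":0,"tz":-0.05,"rx":0,"ry":0,"rz":0},{"grip":-1,"tx":0,"ty":0,"tz":-0.07,"rx":0,"ry":0,"rz":0},{"grip":-1,"tx":0,"ty":0,"tz":-0.09,"rx":0,"ry":0,"rz":0},{"grip":-1,"tx":0,"ty":0,"tz":-0.108,"rx":0,"ry":0,"rz":0},{"grip":-1,"tx":0,"ty":0,"tz":-0.118,"rx":0,"ry":0,"rz":0},{"grip":-1,"tx":0,"ty":0,"tz":-0.12,"rx":0,"ry":0,"rz":0},{"grip":-1,"tx":0,"ty":0,"tz":-0.12,"rx":0,"ry":0,"rz":0}]'
cat > m.py <<'E'
from h import *
import sys
np.set_printoptions(precision=4,suppress=True)
o=arm.get_obs();t=o['ee_pos'];print(t,o['orientation'],o['grip_width'],o['grasp_force'])
M=R.from_euler('xyz',o['orientation'],degrees=True).as_matrix()
f=eyes.grab_frame("scene");P=cloud(f);im=f["image"][...,::-1]
for d in finder.outline_of(f,"lid_knob")[:1]:
    m=d["pixels"]&(f["z_map"]>0)&(np.linalg.norm(P-t,axis=-1)<.09)
    p=P[m]; dz=p[:,2]-t[2]
    q=p[(dz<-.008)&(dz>-.03)]
    print(d["score"],len(p),"lo/hi",np.percentile(p,2,0),np.percentile(p,98,0),"disc ctr",(q.min(0)+q.max(0))/2,q.max(0)-q.min(0))
    tp=p[np.hypot(*(p-t)[:,:2].T)>.022]; A=np.c_[tp[:,:2]-t[:2],np.ones(len(tp))]
    for _ in range(5):
        s=np.linalg.lstsq(A,tp[:,2],rcond=None)[0]; k=A@s-tp[:,2]<.002; A,tp=A[k],tp[k]
    print("plane slope,z-tcp",s[:2],s[2]-t[2],len(tp))
jar=np.array([.6282,-.1956])
print("to jar tool axes",M.T@np.r_[jar-t[:2],0])
r,c=map(int,d["location"][::-1]);cv2.imwrite(sys.argv[1],cv2.resize(im[max(r-100,0):r+100,c-130:c+130],(780,600)))
E
python3 m.py pics/s3.png
```

```text
clock: 5.7
ee_pos: [0.4529, -0.0976, 0.1563]
orientation: [180.0, -0.0, 15.6]
ft_force: [-0.8, -0.9, -0.7]
grip_width: 0.0267
grasp_force: 59.0
[ 0.4529 -0.0976  0.1563] [179.9892  -0.0088  15.6216] 0.02667294748164655 59.04097259044647
0.56 880 lo/hi [ 0.4042 -0.1367  0.1227] [ 0.4915 -0.0483  0.1689] disc ctr [ 0.4495 -0.0942  0.1373] [0.0968 0.0968 0.0219]
plane slope,z-tcp [ 0.0002 -0.0011] -0.01594651761825608 541
to jar tool axes [0.1424 0.1415 0.    ]
```

View pics/s3.png

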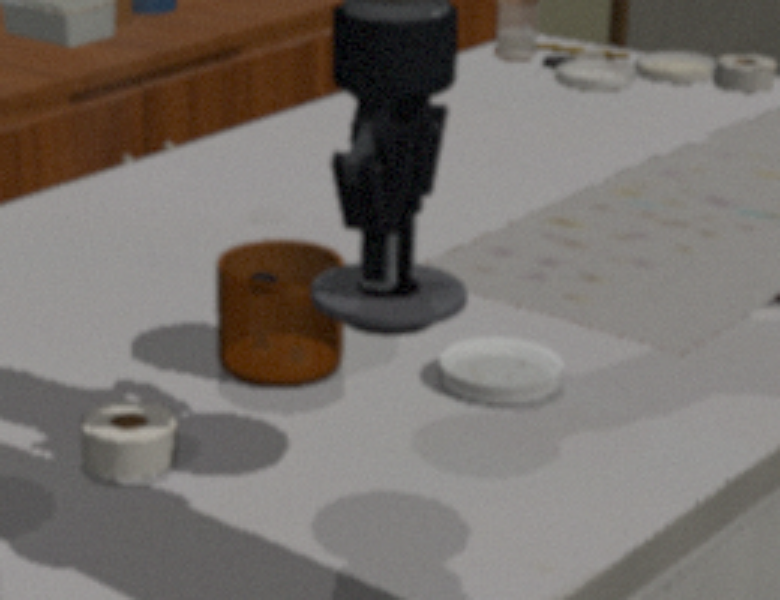

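The lid is held level, with its disc at about (390, 295) in the crop, well above the rim. I'm carrying it over the loaded jar.

```bash
python3 -m creep '[{"grip":-1,"tx":0.005,"ty":0.005,"tz":0,"rx":0,"ry":0,"rz":0},{"grip":-1,"tx":0.02,"ty":0.02,"tz":0,"rx":0,"ry":0,"rz":0},{"grip":-1,"tx":0.04,"ty":0.04,"tz":0,"rx":0,"ry":0,"rz":0},{"grip":-1,"tx":0.062,"ty":0.062,"tz":0,"rx":0,"ry":0,"rz":0},{"grip":-1,"tx":0.084,"ty":0.084,"tz":0,"rx":0,"ry":0,"rz":0},{"grip":-1,"tx":0.106,"ty":0.106,"tz":0,"rx":0,"ry":0,"rz":0},{"grip":-1,"tx":0.124,"ty":0.124,"tz":0,"rx":0,"ry":0,"rz":0},{"grip":-1,"tx":0.137,"ty":0.137,"tz":0,"rx":0,"ry":0,"rz":0},{"grip":-1,"tx":0.143,"ty":0.1425,"tz":0,"rx":0,"ry":0,"rz":0},{"grip":-1,"tx":0.143,"ty":0.1425,"tz":0,"rx":0,"ry":0,"rz":0}]'
python3 -m creep '[{"grip":-1,"tx":0,"ty":0,"tz":0.002,"rx":0,"ry":0,"rz":0},{"grip":-1,"tx":0,"ty":0,"tz":0.006,"rx":0,"ry":0,"rz":0},{"grip":-1,"tx":0,"ty":0,"tz":0.012,"rx":0,"ry":0,"rz":0},{"grip":-1,"tx":0,"ty":0,"tz":0.018,"rx":0,"ry":0,"rz":0},{"grip":-1,"tx":0,"ty":0,"tz":0.023,"rx":0,"ry":0,"rz":0},{"grip":-1,"tx":0,"ty":0,"tz":0.025,"rx":0,"ry":0,"rz":0},{"grip":-1,"tx":0,"ty":0,"tz":0.025,"rx":0,"ry":0,"rz":0},{"grip":-1,"tx":0,"ty":0,"tz":0.025,"rx":0,"ry":0,"rz":0},{"grip":-1,"tx":0,"ty":0,"tz":0.025,"rx":0,"ry":0,"rz":0},{"grip":-1,"tx":0,"ty":0,"tz":0.025,"rx":0,"ry":0,"rz":0}]'
python3 m.py pics/s4.png
python3 - <<'E'
from h import *
np.set_printoptions(precision=4,suppress=True)
f=eyes.grab_frame("scene");P=cloud(f)
# silhouette extents on camera-facing side: lid disc edge vs jar wall, circle fits of known radius
from scipy.optimize import least_squares
V=f["z_map"]>0
near=V&(np.hypot(P[...,0]-.6285,P[...,1]+.197)<.062)
for nm,a,b,r in(("jar",.02,.075,.048),("disc",.1125,.122,.05)):
    p=P[near&(P[...,2]>a)&(P[...,2]<b)]
    d=p[:,:2]-[.6285,-.197]; ray=p[:,:2]-f["xyz"][:2]
    k=(d*ray).sum(1)<0   # camera-facing half
    if nm=="disc": k&=np.hypot(*d.T)>.043
    p=p[k]
    s=least_squares(lambda c:np.hypot(p[:,0]-c[0],p[:,1]-c[1])-r,[.6285,-.197],loss="soft_l1",f_scale=.001)
    print(nm,len(p),s.x,np.median(abs(s.fun)))
E
```

```text
clock: 6.8
ee_pos: [0.6295, -0.1967, 0.1552]
orientation: [-180.0, 0.1, 15.6]
ft_force: [0.5, 0.4, -1.3]
grip_width: 0.0263
grasp_force: 59.1
clock: 7.8
ee_pos: [0.6293, -0.1964, 0.1316]
orientation: [180.0, -0.0, 15.6]
ft_force: [0.3, 0.0, -1.0]
grip_width: 0.0264
grasp_force: 59.1
[ 0.6293 -0.1964  0.1316] [179.984   -0.0221  15.626 ] 0.02644383770125676 59.09774601459503
jar 954 [ 0.6299 -0.1978] 0.0012867451214544842
disc 126 [ 0.6299 -0.1983] 0.0018252823163414922Traceback (most recent call last):
  File "m.py", line 11, in <module>
    print(d["score"],len(p),"lo/hi",np.percentile(p,2,0),np.percentile(p,98,0),"disc ctr",(q.min(0)+q.max(0))/2,q.max(0)-q.min(0))
                                    ~~~~~~~~~~~~~^^^^^^^
    return _quantile_unchecked(
        a, q, axis, out, overwrite_input, method, keepdims, weights)
    return _ureduce(a,
                    func=_quantile_ureduce_func,
    ...<5 lines>...
                    overwrite_input=overwrite_input,
                    method=method)
    r = func(a, **kwargs)
    result = _quantile(arr,
                       quantiles=q,
    ...<2 lines>...
                       out=out,
                       weights=wgt)
    slices_having_nans = np.isnan(arr[-1, ...])
                                  ~~~^^^^^^^^^
IndexError: index -1 is out of bounds for axis 0 with size 0
```

The disc and jar axes agree within 1 mm. I'm lowering gently.

```bash
python3 -m creep '[{"grip":-1,"tx":0,"ty":0,"tz":0.002,"rx":0,"ry":0,"rz":0},{"grip":-1,"tx":0,"ty":0,"tz":0.004,"rx":0,"ry":0,"rz":0},{"grip":-1,"tx":0,"ty":0,"tz":0.007,"rx":0,"ry":0,"rz":0},{"grip":-1,"tx":0,"ty":0,"tz":0.01,"rx":0,"ry":0,"rz":0},{"grip":-1,"tx":0,"ty":0,"tz":0.012,"rx":0,"ry":0,"rz":0},{"grip":-1,"tx":0,"ty":0,"tz":0.014,"rx":0,"ry":0,"rz":0},{"grip":-1,"tx":0,"ty":0,"tz":0.016,"rx":0,"ry":0,"rz":0},{"grip":-1,"tx":0,"ty":0,"tz":0.018,"rx":0,"ry":0,"rz":0},{"grip":-1,"tx":0,"ty":0,"tz":0.02,"rx":0,"ry":0,"rz":0},{"grip":-1,"tx":0,"ty":0,"tz":0.02,"rx":0,"ry":0,"rz":0}]'
python3 -m creep '[{"grip":-1,"tx":0,"ty":0,"tz":0.0005,"rx":0,"ry":0,"rz":0},{"grip":-1,"tx":0,"ty":0,"tz":0.001,"rx":0,"ry":0,"rz":0},{"grip":-1,"tx":0,"ty":0,"tz":0.001,"rx":0,"ry":0,"rz":0},{"grip":-1,"tx":0,"ty":0,"tz":0.0015,"rx":0,"ry":0,"rz":0},{"grip":-1,"tx":0,"ty":0,"tz":0.002,"rx":0,"ry":0,"rz":0},{"grip":-1,"tx":0,"ty":0,"tz":0.002,"rx":0,"ry":0,"rz":0},{"grip":-1,"tx":0,"ty":0,"tz":0.002,"rx":0,"ry":0,"rz":0},{"grip":-1,"tx":0,"ty":0,"tz":0.002,"rx":0,"ry":0,"rz":0},{"grip":-1,"tx":0,"ty":0,"tz":0.002,"rx":0,"ry":0,"rz":0},{"grip":-1,"tx":0,"ty":0,"tz":0.002,"rx":0,"ry":0,"rz":0}]'
python3 - <<'E'
from h import *
f=eyes.grab_frame("scene");cv2.imwrite("pics/s5.png",cv2.resize(f["image"][120:270,270:470,::-1],(800,600)))
E
```

```text
clock: 8.95
ee_pos: [0.629, -0.1963, 0.111]
orientation: [-180.0, 0.0, 15.6]
ft_force: [-0.9, 0.3, -0.5]
grip_width: 0.0264
grasp_force: 59.1
clock: 9.95
ee_pos: [0.6293, -0.1963, 0.1099]
orientation: [180.0, -0.0, 15.6]
ft_force: [-2.6, 0.9, 5.7]
grip_width: 0.0263
grasp_force: 59.6
```

View pics/s5.png

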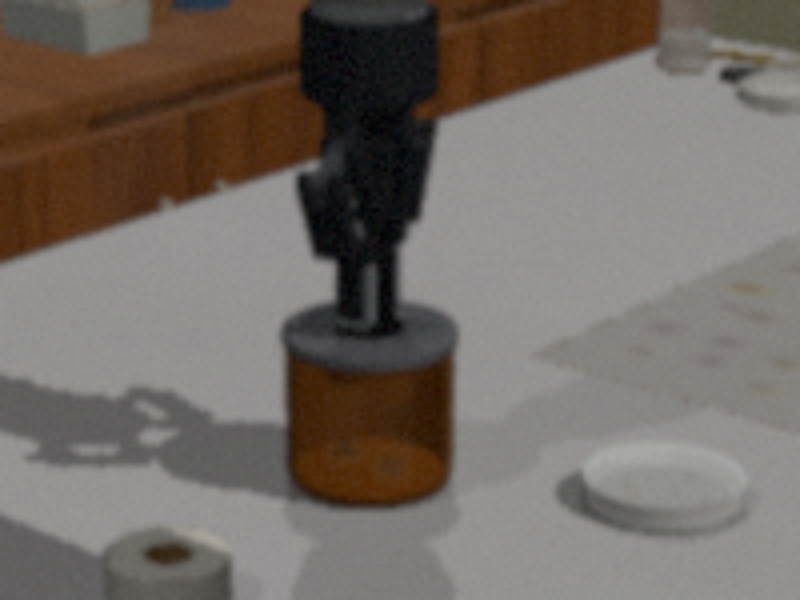

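The lid lies flush and level on the jar rim (disc at about (370, 335) in the crop), and a 6 N contact force confirms it is seated. I'm opening slowly and then retreating upward.

```bash
python3 -m creep '[{"grip":-0.3,"tx":0,"ty":0,"tz":0,"rx":0,"ry":0,"rz":0},{"grip":-0.2,"tx":0,"ty":0,"tz":0,"rx":0,"ry":0,"rz":0},{"grip":0,"tx":0,"ty":0,"tz":0,"rx":0,"ry":0,"rz":0},{"grip":0.2,"tx":0,"ty":0,"tz":0,"rx":0,"ry":0,"rz":0},{"grip":0.5,"tx":0,"ty":0,"tz":0,"rx":0,"ry":0,"rz":0},{"grip":0.8,"tx":0,"ty":0,"tz":0,"rx":0,"ry":0,"rz":0},{"grip":1,"tx":0,"ty":0,"tz":0,"rx":0,"ry":0,"rz":0},{"grip":1,"tx":0,"ty":0,"tz":0,"rx":0,"ry":0,"rz":0},{"grip":1,"tx":0,"ty":0,"tz":0,"rx":0,"ry":0,"rz":0},{"grip":1,"tx":0,"ty":0,"tz":0,"rx":0,"ry":0,"rz":0}]'
python3 -m creep '[{"grip":1,"tx":0,"ty":0,"tz":-0.005,"rx":0,"ry":0,"rz":0},{"grip":1,"tx":0,"ty":0,"tz":-0.015,"rx":0,"ry":0,"rz":0},{"grip":1,"tx":0,"ty":0,"tz":-0.03,"rx":0,"ry":0,"rz":0},{"grip":1,"tx":0,"ty":0,"tz":-0.05,"rx":0,"ry":0,"rz":0},{"grip":1,"tx":0,"ty":0,"tz":-0.07,"rx":0,"ry":0,"rz":0},{"grip":1,"tx":0,"ty":0,"tz":-0.09,"rx":0,"ry":0,"rz":0},{"grip":1,"tx":0,"ty":0,"tz":-0.108,"rx":0,"ry":0,"rz":0},{"grip":1,"tx":0,"ty":0,"tz":-0.118,"rx":0,"ry":0,"rz":0},{"grip":1,"tx":0,"ty":0,"tz":-0.12,"rx":0,"ry":0,"rz":0},{"grip":1,"tx":0,"ty":0,"tz":-0.12,"rx":0,"ry":0,"rz":0}]'
python3 - <<'E'
from h import *
np.set_printoptions(precision=4,suppress=True)
f=eyes.grab_frame("scene");cv2.imwrite("pics/s6.png",cv2.resize(f["image"][120:270,270:470,::-1],(800,600)))
P=cloud(f);d=np.hypot(P[...,0]-.6285,P[...,1]+.197)
p=P[(f["z_map"]>0)&(d<.046)&(d>.02)&(P[...,2]>.087)&(P[...,2]<.1)]
s=np.linalg.lstsq(np.c_[p[:,:2]-[.6285,-.197],np.ones(len(p))],p[:,2],rcond=None)[0];print("disc slope,z",s,len(p))
p=P[(f["z_map"]>0)&(d<.056)&(P[...,2]>.08)&(P[...,2]<.1)];print("ctr",(p.min(0)+p.max(0))/2)
E
```

```text
clock: 11.0
ee_pos: [0.6291, -0.1963, 0.1093]
orientation: [-180.0, 0.0, 15.6]
ft_force: [-0.2, 0.0, -0.6]
grip_width: 0.0856
grasp_force: 0.0
clock: 12.0
ee_pos: [0.6291, -0.1963, 0.2295]
orientation: [180.0, -0.0, 15.6]
ft_force: [0.6, -0.1, -0.1]
grip_width: 0.0849
grasp_force: 0.0
disc slope,z [0.008  0.0009 0.0939] 332
ctr [ 0.6267 -0.1946  0.0899]
```

View pics/s6.png

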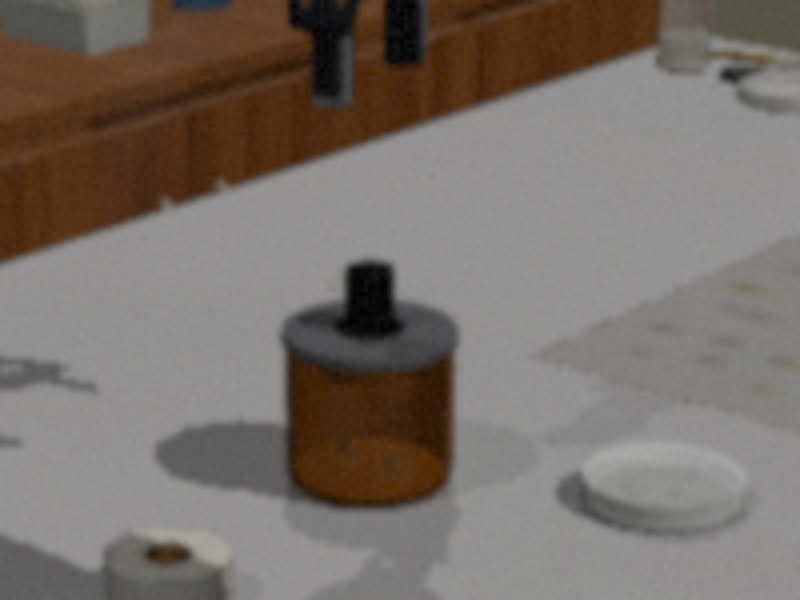

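The lid sits level (slope under 0.01, disc top at z = 0.094) and centred on the jar, and the gripper is clear above it.

```bash
python3 -c "
from station import arm
print(arm.hand_in())"
```

```text
the job is handed in; nothing more can be done
None
```

The lid is set down level and flush on the jar with the vials, the gripper is clear of it, and the job was handed in at about 12 s; no verdict was returned.

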